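Set the sensor boom of a bench stirrer

TASK

First turn the stirrer's speed knob anticlockwise fully back to its zero stop. Then pinch the grip of the spring-loaded telescoping boom so that its lock button is pressed in, pull the boom out until its pointer is level with the marker set on the scale, and finish while still holding the grip there, because the boom springs back home if let go. Leave the marker where it is set and do not disturb the dish, jar, beaker or the other glassware.

Things in the scene. Friction and masses are not known exactly. Their poses are not given: they have to be found in the camera images.
- stirrer: Fixed white bench stirrer, 240 (x) x 340 (y) mm, deck 70 high; origin on the bench under its middle, +x away from the robot, +y towards the raised console, z up; yawed up to 0.3 rad. In its frame: knob at x -80, y -90; steel plate, radius 60, at x 50, y -100, top at 78; console x 0 to 100, y 0 to 170, 120 high, with an aluminium sleeve along y on it (x 14 to 80, y -5 to 180, top at 150).
- speed (a joint): Black speed knob, vertical axis, angle in rad: 0 at the zero stop, starts between 0.5 and 1.4, grows clockwise seen from above; turn it anticlockwise to the stop. Stays where it is left, friction about 0.04 N m. A disc of radius 22 with a bar grip on it, 42 long, 14 wide, 24 tall. At 0 the bar lies along the stirrer's x axis and its white line points to the stirrer's -x.
- speed_grip (a point): On the knob's axis, 7 mm below the top of the bar (107 mm above the bench): the point to grip. Its axes turn with the knob: x along the bar.
- boom (a joint): Travel in m of the telescoping boom: 0 home and locked, at most 0.105; it slides out of the sleeve along the stirrer's -y, over the plate. A spring pulls it home with 2.3 N at home, 3.7 N at 0.09. It cannot move over 2 mm until the button is pressed in. At its tip hangs a round sensor head, radius 16, 114 to 160 mm above the bench, at stirrer x 50, y -35 when home.
- grip (a point): In the boom's upright grip on top of the sleeve: grey cheek to -x (robot's side), black lock button to +x. Moves with the boom, axes as the stirrer's. Grip 30 along y, from 155 (flat carriage plate, 48 x 50) to 205 mm above the bench; this point at 183. Pinch it across x: 34 mm wide with the button out (cheek face 15.5 to -x, button face 18.5 to +x of this point), 29 pressed in.
- release (a joint): Lock button in the far (+x) side of the grip, a black pad 24 along y and 36 tall, centred 1 mm under the height of grip; travel in m: 0 out, 0.005 fully in. It moves along the stirrer's -x, 2 N at the start and 6 N fully in; the boom is free above 0.0035. Once the boom has left home the sleeve keeps the button in, until the boom is home again.
- pointer (a point): Tip of the black flat pointer of the boom, lying on the sleeve wall nearer the robot, 45 mm ahead (stirrer's -y) of the grip and 24 mm to the robot's side of it, 153 mm above the bench. Moves with the boom.
- marker (a joint): Where the marker is set on the scale, as the boom travel in m at which the pointer is level with it (0.045 to 0.09). Stiff (30 N), not to be moved.
- mark (a point): Tip of the marker, a small dark steel rider (16 x 10 x 16 mm, top at 160 mm height) on the robot-side edge of the scale (black ticks 10 mm apart on top of the sleeve). Axes as the stirrer's. The pointer is level with it when both have the same y in the stirrer's frame.
- dish: Shallow glass dish on the stirring plate, radius 42, 18 tall, origin under its centre.
- jar: Small amber jar on the stirrer's deck, radius 18, 42 tall, origin under its centre.
- beaker: Glass beaker on the bench past the console end, radius 35, 90 tall, origin under its centre.
- bottle_a: Amber bottle on the bench to the robot's right, radius 22, 110 tall, origin under its centre.
- bottle_b: Second amber bottle on the bench to the robot's right, radius 22, 110 tall, origin under its centre.
- small_beaker: Small glass beaker on the bench to the robot's right, radius 25, 60 tall, origin under its centre.

How it is judged:
By the outcome, as a careful person would: the job done as asked, in the order asked, and still so for the second after the job is handed in, while the arm keeps its last pose, push and grip.
It also fails if it takes over 58 s, if anything falls off the work surface, if the arm or the gripper's body presses on something with over 40 N, if the wrist force passes 120 N, or if a joint passes its speed limit or range.

ROBOT

A 6-joint arm with a two-finger parallel gripper is mounted at the origin on the work surface. World frame = base frame: x ahead of the robot, y to its left, z up, the work surface at z = 0. Lengths are in mm, angles in rad, forces in N, time in s.
With the tool pointing down it reaches from about 350 to 875 mm from the base axis. Payload 4.2 kg.
Tool frame: the origin (TCP) lies midway between the tips of the shut fingers; the grasp point (between the pads) lies 19 mm behind it; z points along the fingers, y is the line along which they close (so a half turn about z gives the same grasp; the last joint's range is limited). The gripper opens to 85 mm and grips with 20 to 120 N. Pads are 22 mm wide; open, the fingers measure 114 mm over their backs; the gripper's body (76 mm by 85 mm) begins 54 mm behind the grasp point. The pads swing forward as they close: fully open they stand 13 mm farther back than shut.
Start: joints at [1.359, 0.385, 0.008, 0, -1.194, -0.259], TCP at [283.466, 556.998, 231.312] pointing down, gripper open.
Joint ranges: [-3.14, 3.14], [-1.21, 2.06], [-1.07, 1.41], [-3.16, 2.05], [-2.99, -0.16], [-3.1, 3.1]. Speed limits (rad/s): [2.79, 2.79, 3.14, 3.14, 3.14, 3.14].

INTERFACE

Orientations are given as a unit quaternion [x, y, z, w].
In Python, from bench import read_state, get_image, job_done gives the robot as it stands.
- The arm moves only by the tool servo_tool, never from a script. Its arguments are lists of equal length, an entry for each row: "rotation": the turn, a rotation vector about the world's x, y, z scaled (see below), a list of three; "slide": the shift along the world's x, y, z scaled (see below), a list of three; "grip": the opening, from -1 (shut) to 1 (fully open). In form: {"rotation": [[rx, ry, rz], ...], "slide": [[tx, ty, tz], ...], "grip": [grip, ...]}. A call has 1 to 8 rows; each row is the pose to reach, as a shift and turn from the pose commanded when the call began, turning the shorter way round; what a row does not reach only later rows make up. The controller multiplies each number of a shift by 0.2 m and each number of a turn by 360 degrees. A row lasts 1/8 s, in which the tool goes at most 62.5 mm and 10.7 degrees, less where a joint would pass 70% of its speed; a pose out of reach is approached as far as the arm can. A call with a number of a shift or a turn outside -1 to 1 is refused whole. A call with a gripper value outside its range is refused whole. The fingers move at their own pace and stop on an object; the grip force is fixed at half the most. Time passes only in rows, so rows that repeat a pose let the fingers close. It gives the time, the measured TCP pose, the force, the opening and the grip force at its end, in the units of the state.
- read_state(): the state, without advancing time (a new reading comes with each control period).
- get_image(name): name is "scene" or "top"; returns a dict with "image" (384x512x3 uint8, red, green, blue), "depth" (384x512 float32, mm along the optical axis (not along the pixel's ray), 0 where there is no reading), "camera_matrix" (3x3 intrinsics, pixels), "rvec" (rotation vector, rad) and "tvec" (3), from world to camera coordinates, as OpenCV has them. Camera axes: x right, y down, z forward; pixel columns grow to the right and rows downward; lengths in mm; the calibration is good to about 2 mm. A picture is of the moment at which its call begins.
- job_done(): hands the job in; it is judged then, once.
The state is a dict: "clock": time; "joints": joint angles; "joint_vel": joint speeds; "joint_efforts": joint torques, N m; "position": TCP position; "ee_rot": TCP orientation; "contact_force": force on the tool from outside, world axes, zero at the start; "wrist_torque": the same for the moment, N m; "gripper_width": finger opening in mm; "grasp_force": force on a finger pad.
Only numpy, scipy, OpenCV 4.12 (cv2) and the standard library are available. Lean on these libraries where they do the work, as an engineer would, in place of code of your own. Each camera call takes 0.05 s, during which the arm holds its last target. There are 200 camera calls.

## Working session

There is one attempt and no reset: what is moved stays moved. The work goes in short steps, Python scripts to look and compute and a tool call to move; the robot and the scene stay as the last step left them, time stands still between calls to the robot, and variables do not carry over. Pictures are saved under pics/ and viewed, at most 10 in all, crops included, and the job is handed in when it is done.

Besides the shell and the picture viewer there is one more tool, called after "Emit:" in YAML: its name, and indented under it one key for each argument. servo_tool: Moves the arm, as the interface text tells. Shifts and turns lie within -1 to 1; 1 stands for 0.2 m of shift or 360 degrees of turn. Its arguments: {"type":"object","properties":{"rotation":{"type":"array","items":{"type":"array","items":{"type":"number","minimum":-1,"maximum":1}}},"slide":{"type":"array","items":{"type":"array","items":{"type":"number","minimum":-1,"maximum":1}}},"grip":{"type":"array","items":{"type":"number"}}},"required":["rotation","slide","grip"]}

```bash
mkdir -p pics; ls; cat > h.py <<'E'
import numpy as np, cv2
from bench import *
def save(n,f):
    d=get_image(n); np.savez(f'pics/{f}.npz',**d); cv2.imwrite(f'pics/{f}.png',d['image'][:,:,::-1]); return d
def load(f): return dict(np.load(f'pics/{f}.npz'))
def ray(d,u,v):
    R=cv2.Rodrigues(d['rvec'])[0]; t=np.ravel(d['tvec'])
    p=R.T@np.linalg.inv(d['camera_matrix'])@[u,v,1.]; return -R.T@t,p
def onz(d,u,v,z):
    c,p=ray(d,u,v); return c+p*(z-c[2])/p[2]
def proj(d,P): return cv2.projectPoints(np.float64(P).reshape(-1,1,3),d['rvec'],d['tvec'],d['camera_matrix'],None)[0].reshape(-1,2)
def cloud(d):
    R=cv2.Rodrigues(d['rvec'])[0]; t=np.ravel(d['tvec']); z=d['depth']
    v,u=np.indices(z.shape); p=np.stack([u,v,np.ones_like(u)],-1)@np.linalg.inv(d['camera_matrix']).T*z[...,None]
    return (p-t)@R
E
python3 - <<'E'
from h import *
for n in('scene','top'):
    d=save(n,n+'0'); c,_=ray(d,0,0); print(n,c.round(),d['camera_matrix'][0,0])
a=load('scene0')['image'];b=load('top0')['image']
s=read_state();print({k:np.round(v,3) for k,v in s.items()})
E
```

```text
pics
scene [1264.  181.  818.] 403.9869449469149
top [ 425.  -24. 1237.] 371.0536820000236
{'clock': np.float64(0.1), 'joints': array([ 1.359,  0.386,  0.007, -0.   , -1.194, -0.259]), 'joint_vel': array([ 0.003, -0.002,  0.003,  0.002,  0.001, -0.002]), 'joint_efforts': array([-0.0000e+00, -3.9332e+01,  1.8893e+01,  4.1980e+00, -3.0000e-03,
        0.0000e+00]), 'position': array([283.271, 556.524, 230.31 ]), 'ee_rot': array([ 0.972, -0.233, -0.   ,  0.001]), 'contact_force': array([ 0.041, -0.029, -0.164]), 'wrist_torque': array([-0.008, -0.029, -0.037]), 'grasp_force': np.float64(0.0), 'gripper_width': np.float64(85.285)}
```

View pics/top0.png

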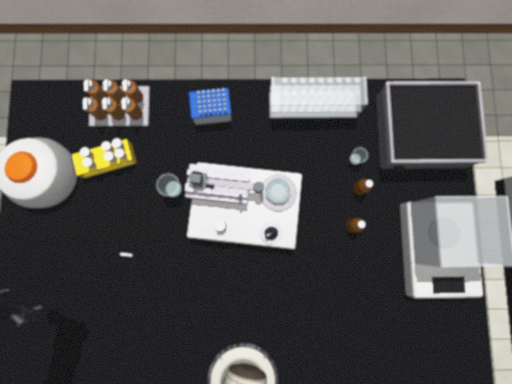

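View pics/scene0.png

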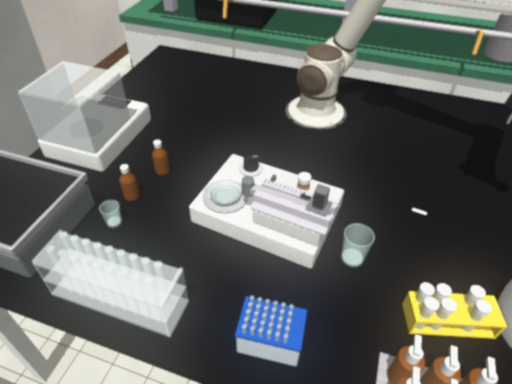

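Top: the stirrer spans (187–301, 164–248), with the knob at about (270,233), jar (221,227), grip (197,180) and head (258,188). Scene: knob (252,162), grip (320,197), marker near (274,179).

```bash
python3 - <<'E'
from h import *
d=load('top0');b=d['image'];e=load('scene0');a=e['image']
i=cv2.resize(b[155:255,175:310],None,fx=4.2,fy=4.2,interpolation=cv2.INTER_CUBIC)
j=cv2.resize(a[145:265,185:350],None,fx=4.2,fy=4.2,interpolation=cv2.INTER_CUBIC)
cv2.imwrite('pics/c_top.png',i[:,:,::-1]);cv2.imwrite('pics/c_sc.png',j[:,:,::-1])
P=cloud(d); m=(abs(P[...,2]-70)<8)
x=P[...,:2][m]; print(len(x), x.min(0),x.max(0))
m2=np.zeros(m.shape,np.uint8); m2[(P[...,2]>55)]=255; m2[:155]=0;m2[255:]=0;m2[:,:183]=0;m2[:,310:]=0
Q=P[m2>0];print('depth pts',len(Q))
r=cv2.minAreaRect(Q[:,:2].astype(np.float32));print(r, cv2.boxPoints(r))
w=(b.min(2)>150).astype(np.uint8);w[:155]=0;w[255:]=0;w[:,:183]=0;w[:,310:]=0
c=max(cv2.findContours(w,0,2)[0],key=cv2.contourArea)
q=cv2.boxPoints(cv2.minAreaRect(c));print(q,[onz(d,*k,70).round(1) for k in q])
E
```

```text
9345 [  30.54612618 -760.12615594] [939.18144601 717.03068872]
depth pts 8320
((542.4420776367188, -7.4835205078125), (351.1475524902344, 245.9578857421875), 82.97150421142578) [[ 398.90353 -166.68987]
 [ 643.0132  -196.786  ]
 [ 685.9806   151.72282]
 [ 441.87097  181.81895]]
[[179.79843 236.01437]
 [187.99966 160.83633]
 [302.5995  173.33813]
 [294.39825 248.51617]] [array([449.1, 191.2,  70. ]), array([687.9, 169.1,  70. ]), array([ 644.1, -197.8,   70. ]), array([ 406.3, -165.1,   70. ])]
```

View pics/c_top.png

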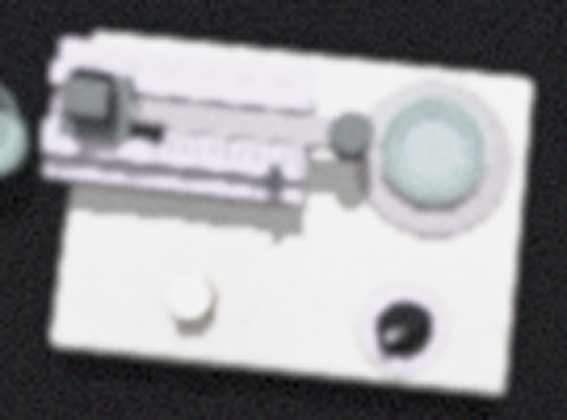

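View pics/c_sc.png

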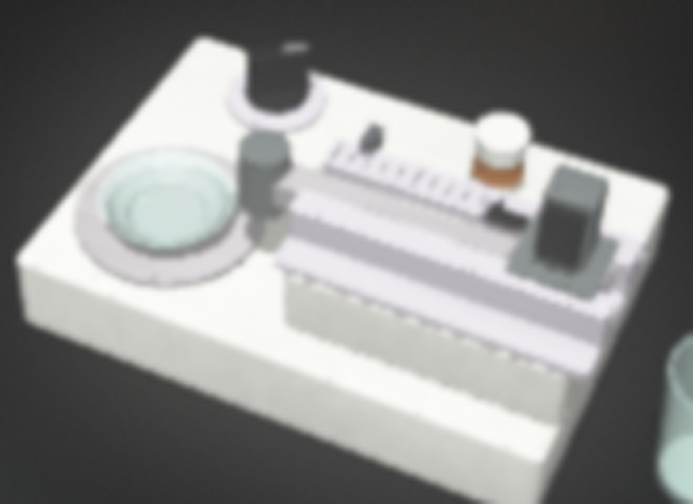

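The crops show the deck edges BL (50,345), BR (505,392), TR (533,78) in c_top. The knob is at (403,328) with its white line toward the lower left, the marker at (276,180) and the pointer tip at (160,132). In c_sc the marker is at (373,137), the pointer tip (490,213) and the grip top (578,180).

```bash
python3 - <<'E'
from h import *
d=load('top0');e=load('scene0')
T=lambda u,v:((u+.5)/4.2+174.5,(v+.5)/4.2+154.5)
S=lambda u,v:((u+.5)/4.2+184.5,(v+.5)/4.2+144.5)
c=[onz(d,*T(*k),70)[:2] for k in((50,345),(505,392),(533,78))]
print('corners',np.round(c,1)); 
ax=c[0]-c[1]; yaw=np.arctan2(-ax[0],ax[1]);ax2=c[2]-c[1];yaw2=np.arctan2(ax2[1],ax2[0]);print(yaw,yaw2,np.linalg.norm(ax),np.linalg.norm(ax2))
def tri(p,q):
    A=[];b=[]
    for D,k in((d,p),(e,q)):
        o,r=ray(D,*k);r/=np.linalg.norm(r);M=np.eye(3)-np.outer(r,r);A.append(M);b.append(M@o)
    return np.linalg.lstsq(np.vstack(A),np.hstack(b),rcond=None)[0]
pts=dict(marker=((276,180),(373,137),160),pointer=((160,132),(490,213),153),grip=((90,92),(578,180),205),knob=((403,328),(282,60),114))
o=(c[0]+c[2])/2; Rz=lambda y:np.array([[np.cos(y),-np.sin(y)],[np.sin(y),np.cos(y)]])
print('origin',o)
for n,(p,q,z) in pts.items():
    a=onz(d,*T(*p),z);b=onz(e,*S(*q),z);t=tri(T(*p),S(*q));print(n,a.round(1),b.round(1),t.round(1),'local',(Rz(yaw).T@((a+b)[:2]/2-o)).round(1))
# depth cues
P=cloud(d)
for n,(lo,hi) in dict(griptop=(190,215),knob=(106,122)).items():
    m=(P[...,2]>lo)&(P[...,2]<hi)&(abs(P[...,0]-540)<130)&(abs(P[...,1])<190)
    print(n,m.sum(),P[m].mean(0).round(1))
for X in ((0,-90),):pass
# dark bar mask of the knob, scene+top
for D,(u,v),nm in((d,T(403,328),'top'),(e,S(282,75),'sc')):
    g=D['image'].max(2)[int(v)-10:int(v)+11,int(u)-10:int(u)+11];print(nm,int(u)-10,int(v)-10);print(g)
E
```

```text
corners [[ 446.5  170.3]
 [ 408.  -166.6]
 [ 644.6 -194.3]]
-0.11381834973357573 -0.11680743257936904 339.0495677971451 238.1868881275741
origin [545.55080021 -12.00258742]
marker [5.57e+02 2.00e-01 1.60e+02] [562.1   1.4 160. ] [5.575e+02 3.000e-01 1.557e+02] local [12.4 14.3]
pointer [592.6  81.6 153. ] [592.4  78.9 153. ] [592.8  80.3 153.7] local [36.2 97. ]
grip [612.1 123.5 205. ] [605.5 124.2 205. ] [611.1 123.7 210. ] local [ 47.4 142.2]
knob [454.9 -89.1 114. ] [462.4 -88.  114. ] [455.2 -89.9 107.7] local [-77.6 -85.9]
griptop 125 [610.  124.3 202.1]
knob 264 [516.8  28.2 114. ]
top 260 222
[[241 242 242 242 240 240 239 238 238 238 239 239 238 238 238 239 240 241
  241 241 241]
 [242 242 242 240 238 236 236 238 239 240 239 239 239 238 238 237 238 238
  240 240 241]
 [242 242 241 238 236 235 238 240 240 241 240 239 240 239 240 238 236 236
  237 240 241]
 [241 240 238 238 240 240 240 240 238 236 234 231 234 235 238 238 238 237
  236 237 239]
 [240 239 237 239 241 241 239 234 220 208 193 188 194 209 223 232 236 237
  237 235 237]
 [240 238 238 240 242 240 228 196 157 132 118 1
[... 2558 characters left out ...]
9  91  67  65  66  65  65  65  65  65  66  66  65  66  76 121
  187 226 237]
 [233 214 150  88  67  67  66  66  66  68  67  68  67  68  68  68  82 137
  206 232 237]
 [236 220 157  94  70  68  69  69  69  70  70  70  71  71  70  71  93 157
  218 234 236]
 [238 229 182 114  78  72  72  71  72  72  72  72  71  71  72  78 119 188
  227 236 234]
 [239 235 212 154 103  79  73  73  72  72  73  73  73  73  79 108 165 218
  234 237 232]
 [237 238 231 203 155 116  96  85  81  77  76  80  88  98 119 165 213 232
  236 235 229]
 [235 238 238 231 212 184 159 138 125 114 109 122 144 166 187 218 232 236
  235 230 224]
 [227 234 238 238 234 230 220 204 194 185 182 193 211 225 232 236 237 235
  230 222 227]]
```

```bash
python3 - <<'E'
from h import *
for n,(u0,v0,u1,v1),lo in(('top0',(265,231,272,237),75),('scene0',(250,154,260,158),80)):
    D=load(n);g=D['image'].max(2).astype(float)[v0:v1,u0:u1]
    w=np.clip(g-lo,0,None);v,u=np.indices(g.shape);W=[onz(D,a+u0,b+v0,114)[:2] for a,b in zip(u.ravel(),v.ravel())];W=np.array(W);w=w.ravel()
    m=(W*w[:,None]).sum(0)/w.sum();C=np.cov(W.T,aweights=w);l,V=np.linalg.eigh(C)
    print(n,m.round(1),np.sqrt(l).round(1),'axis deg',np.degrees(np.arctan2(V[1,1],V[0,1])))
    for k in((455.5,-91),(457,-90)): q=m-k;print('  dir',np.degrees(np.arctan2(q[1],q[0])),np.hypot(*q))
E
```

```text
top0 [450.3 -78.8] [3.7 4.9] axis deg 94.54142700022278
  dir 112.89484778819744 13.240153277912444
  dir 120.7098845163849 13.023453931346582
scene0 [447.5 -84.7] [2.9 4.2] axis deg 124.10070986096714
  dir 141.813492277642 10.169707924445598
  dir 150.8853346980875 10.866411805447834
```

Emit:
servo_tool:
  rotation:
    - [0,0,-0.026]
    - [0,0,-0.052]
    - [0,0,-0.078]
  slide:
    - [0.08,-0.27,0]
    - [0.15,-0.54,0]
    - [0.215,-0.81,0]
  grip: [1,1,1]

```text
clock: 0.48
position: [326.5, 393.1, 230.7]
ee_rot: [0.886, -0.464, 0.0, 0.001]
contact_force: [1.0, 0.2, 0.1]
gripper_width: 85.3
grasp_force: 0.0
```

Emit:
servo_tool:
  rotation:
    - [0,0,0]
    - [0,0,0]
    - [0,0,0]
  slide:
    - [0.08,-0.27,0]
    - [0.15,-0.54,0]
    - [0.215,-0.81,0]
  grip: [1,1,1]

```text
clock: 0.85
position: [369.4, 231.1, 231.1]
ee_rot: [0.887, -0.462, -0.0, 0.0]
contact_force: [1.3, 0.7, 0.8]
gripper_width: 85.2
grasp_force: 0.0
```

Emit:
servo_tool:
  rotation:
    - [0,0,0]
    - [0,0,0]
    - [0,0,0]
  slide:
    - [0.08,-0.27,0]
    - [0.15,-0.54,0]
    - [0.215,-0.81,0]
  grip: [1,1,1]

```text
clock: 1.23
position: [412.4, 69.2, 231.3]
ee_rot: [0.887, -0.462, 0.0, -0.0]
contact_force: [0.5, 0.0, -0.1]
gripper_width: 85.3
grasp_force: 0.0
```

Emit:
servo_tool:
  rotation:
    - [0,0,0]
    - [0,0,0]
    - [0,0,0]
    - [0,0,0]
  slide:
    - [0.08,-0.27,-0.1]
    - [0.15,-0.54,-0.2]
    - [0.215,-0.81,-0.3]
    - [0.215,-0.81,-0.3]
  grip: [0,0,0,0]

```text
clock: 1.72
position: [454.2, -94.1, 169.1]
ee_rot: [0.885, -0.465, -0.002, 0.001]
contact_force: [-1.0, 0.4, 0.2]
gripper_width: 42.7
grasp_force: 0.0
```

Emit:
servo_tool:
  rotation:
    - [0,0,0]
    - [0,0,0]
    - [0,0,0]
    - [0,0,0]
    - [0,0,0]
    - [0,0,0]
  slide:
    - [0,0,-0.13]
    - [0,0,-0.26]
    - [0,0,-0.38]
    - [0,0,-0.38]
    - [0,0,-0.38]
    - [0,0,-0.38]
  grip: [0,0,0,0,0,0]

```text
clock: 2.48
position: [456.3, -90.7, 96.5]
ee_rot: [0.887, -0.462, 0.001, -0.001]
contact_force: [0.0, 0.4, 0.3]
gripper_width: 42.8
grasp_force: 0.0
```

```bash
python3 - <<'E'
from h import *
s=read_state();print({k:np.round(s[k],3) for k in('position','contact_force','wrist_torque')})
a=save('top','t1')['image'][205:260,240:305];b=save('scene','s1')['image'][110:200,215:305]
r=lambda i,w,h:cv2.resize(i,(w,h),interpolation=cv2.INTER_CUBIC)
cv2.imwrite('pics/c1.png',np.hstack([r(a,390,330),r(b,330,330)])[:,:,::-1])
E
```

```text
{'position': array([456.312, -90.672,  96.484]), 'contact_force': array([0.01 , 0.406, 0.337]), 'wrist_torque': array([ 0.028, -0.012,  0.006])}
```

View pics/c1.png

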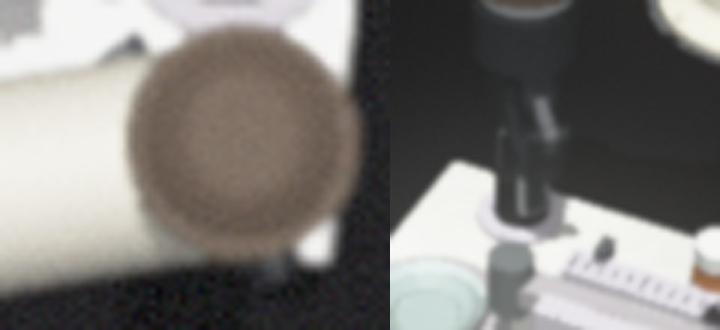

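The gripper is centred over the knob in the scene half (around (520,190)), so I'm closing on it.

Emit:
servo_tool:
  rotation:
    - [0,0,0]
    - [0,0,0]
    - [0,0,0]
    - [0,0,0]
    - [0,0,0]
    - [0,0,0]
  slide:
    - [0,0,0]
    - [0,0,0]
    - [0,0,0]
    - [0,0,0]
    - [0,0,0]
    - [0,0,0]
  grip: [-1,-1,-1,-1,-1,-1]

```text
clock: 3.32
position: [454.5, -91.5, 95.8]
ee_rot: [0.887, -0.462, -0.001, 0.001]
contact_force: [-3.1, -1.7, 5.2]
gripper_width: 12.8
grasp_force: 59.4
```

```bash
python3 -c "
from h import *
s=read_state();print({k:np.round(s[k],3) for k in('position','contact_force','wrist_torque','ee_rot','gripper_width')})"
```

```text
{'position': array([454.491, -91.455,  95.775]), 'contact_force': array([-3.063, -1.736,  5.178]), 'wrist_torque': array([-0.247,  0.899,  0.028]), 'ee_rot': array([ 0.887, -0.462, -0.001,  0.001]), 'gripper_width': np.float64(12.827)}
```

Emit:
servo_tool:
  rotation:
    - [0,0,0.02]
    - [0,0,0.04]
    - [0,0,0.06]
    - [0,0,0.08]
    - [0,0,0.1]
    - [0,0,0.115]
    - [0,0,0.115]
  slide:
    - [0,0,0]
    - [0,0,0]
    - [0,0,0]
    - [0,0,0]
    - [0,0,0]
    - [0,0,0]
    - [0,0,0]
  grip: [-1,-1,-1,-1,-1,-1,-1]

```text
clock: 4.2
position: [454.1, -91.9, 95.8]
ee_rot: [0.993, -0.119, -0.001, 0.001]
contact_force: [-3.5, -3.3, 5.8]
gripper_width: 12.6
grasp_force: 59.5
```

```bash
cat > st.py <<'E'
from h import *
s=read_state();print({k:np.round(s[k],3) for k in('position','contact_force','wrist_torque','ee_rot','gripper_width')})
q=s['ee_rot'];print('phi',np.degrees(2*np.arctan2(q[1],q[0])))
E
python3 st.py
```

```text
{'position': array([454.124, -91.921,  95.785]), 'contact_force': array([-3.549, -3.308,  5.824]), 'wrist_torque': array([-0.932,  1.014,  0.056]), 'ee_rot': array([ 0.993, -0.119, -0.001,  0.001]), 'gripper_width': np.float64(12.643)}
phi -13.61441075557511
```

Emit:
servo_tool:
  rotation:
    - [0,0,0.008]
    - [0,0,0.016]
    - [0,0,0.025]
    - [0,0,0.025]
  slide:
    - [0,0,0]
    - [0,0,0]
    - [0,0,0]
    - [0,0,0]
  grip: [-1,-1,-1,-1]

```text
clock: 4.7
position: [454.1, -92.0, 95.7]
ee_rot: [0.999, -0.043, -0.001, 0.0]
contact_force: [-3.1, -4.6, 5.6]
gripper_width: 12.4
grasp_force: 62.7
```

```bash
python3 st.py
```

```text
{'position': array([454.108, -92.015,  95.743]), 'contact_force': array([-3.078, -4.612,  5.563]), 'wrist_torque': array([-1.211,  0.867, -0.966]), 'ee_rot': array([ 0.999, -0.043, -0.001,  0.   ]), 'gripper_width': np.float64(12.392)}
phi -4.904576556138904
```

Emit:
servo_tool:
  rotation:
    - [0,0,0]
    - [0,0,0]
    - [0,0,0]
    - [0,0,0]
    - [0,0,0]
    - [0,0,0]
    - [0,0,0]
  slide:
    - [0,0,0]
    - [0,0,0]
    - [0,0,0]
    - [0,0,0.2]
    - [0,0,0.45]
    - [0,0,0.72]
    - [0,0,0.72]
  grip: [0,0,0,0,0,0.4,0.4]

```text
clock: 5.58
position: [458.3, -90.8, 244.0]
ee_rot: [0.999, -0.04, 0.005, -0.0]
contact_force: [0.3, 0.1, 0.2]
gripper_width: 59.6
grasp_force: 0.0
```

Emit:
servo_tool:
  rotation:
    - [0,0,-0.029]
    - [0,0,-0.058]
    - [0,0,-0.087]
    - [0,0,-0.116]
    - [0,0,-0.145]
    - [0,0,-0.174]
    - [0,0,-0.203]
    - [0,0,-0.225]
  slide:
    - [0.1,0.1,0.05]
    - [0.2,0.2,0.05]
    - [0.3,0.35,0.05]
    - [0.4,0.5,0.05]
    - [0.5,0.6,0.05]
    - [0.6,0.75,0.05]
    - [0.7,0.85,0.05]
    - [0.78,1,0.05]
  grip: [0.4,0.4,0.4,0.4,0.4,0.4,0.4,0.4]

```text
clock: 6.58
position: [611.8, 109.7, 247.7]
ee_rot: [0.732, -0.682, -0.001, 0.001]
contact_force: [-0.4, -0.4, 0.4]
gripper_width: 60.1
grasp_force: 0.0
```

```bash
python3 st.py; python3 - <<'E'
from h import *
d=save('top','t2');save('scene','s2')
a=d['image'][155:255,175:310]
cv2.imwrite('pics/c2.png',cv2.resize(a,None,fx=4.2,fy=4.2,interpolation=cv2.INTER_CUBIC)[:,:,::-1])
E
```

```text
{'position': array([611.753, 109.651, 247.678]), 'contact_force': array([-0.354, -0.373,  0.42 ]), 'wrist_torque': array([-0.   ,  0.003, -0.014]), 'ee_rot': array([ 0.732, -0.682, -0.001,  0.001]), 'gripper_width': np.float64(60.093)}
phi -85.9562666247295
```

View pics/c2.png

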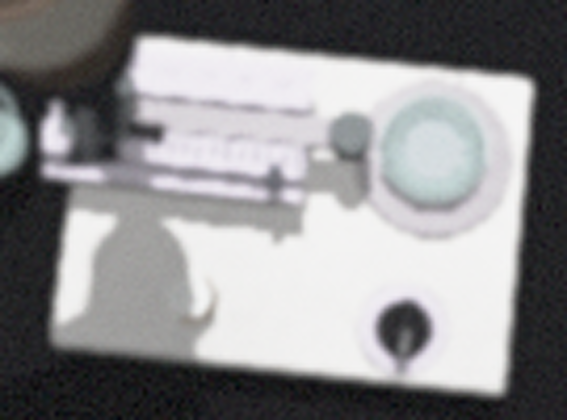

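The knob at (403,328) now has its line pointing straight down the stirrer's -x, so it is at zero. Next I align over the grip and descend.

Emit:
servo_tool:
  rotation:
    - [0,0,-0.0295]
    - [0,0,-0.0295]
    - [0,0,-0.0295]
  slide:
    - [-0.01,0.07,0]
    - [-0.01,0.07,0]
    - [-0.01,0.07,-0.1]
  grip: [0.4,0.4,0.4]

```text
clock: 7.05
position: [610.1, 122.8, 230.4]
ee_rot: [-0.669, 0.743, -0.001, 0.002]
contact_force: [0.5, -0.7, -0.3]
gripper_width: 59.9
grasp_force: 0.0
```

```bash
python3 st.py; python3 - <<'E'
from h import *
d=save('scene','s3')
a=d['image'][100:240,230:390]
cv2.imwrite('pics/c3.png',cv2.resize(a,None,fx=4.2,fy=4.2,interpolation=cv2.INTER_CUBIC)[:,:,::-1])
E
```

```text
{'position': array([610.101, 122.768, 230.405]), 'contact_force': array([ 0.493, -0.671, -0.264]), 'wrist_torque': array([ 0.006,  0.078, -0.023]), 'ee_rot': array([-0.669,  0.743, -0.001,  0.002]), 'gripper_width': np.float64(59.869)}
phi 263.98248149476615
```

View pics/c3.png

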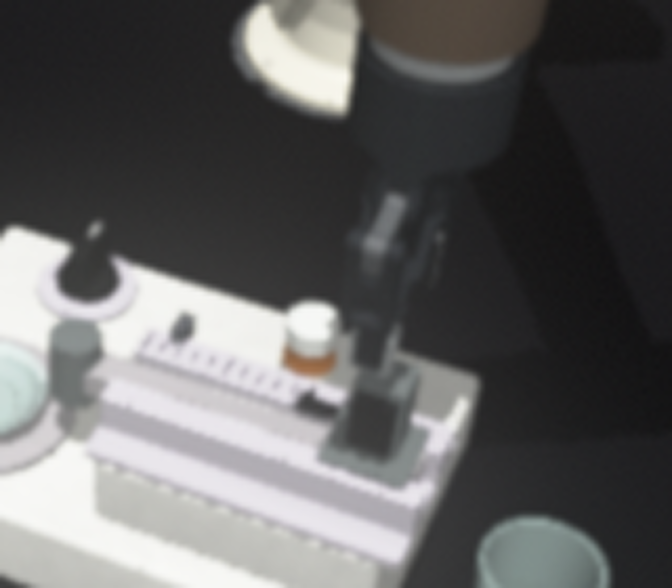

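The fingers stand above the grip (380,370), aligned along the sleeve.

Emit:
servo_tool:
  rotation:
    - [0,0,0]
    - [0,0,0]
    - [0,0,0]
    - [0,0,0]
    - [0,0,0]
  slide:
    - [0,0,-0.1]
    - [0,0,-0.2]
    - [0,0,-0.305]
    - [0,0,-0.305]
    - [0,0,-0.305]
  grip: [0.4,0.4,0.4,0.4,0.4]

```text
clock: 7.72
position: [610.0, 122.7, 169.3]
ee_rot: [-0.668, 0.744, -0.0, 0.0]
contact_force: [-0.5, 0.4, 0.5]
gripper_width: 59.7
grasp_force: 0.0
```

Emit:
servo_tool:
  rotation:
    - [0,0,0]
    - [0,0,0]
    - [0,0,0]
    - [0,0,0]
    - [0,0,0]
    - [0,0,0]
  slide:
    - [0,0,0]
    - [0,0,0]
    - [0,0,0]
    - [0,0,0]
    - [0,0,0]
    - [0,0,0]
  grip: [-1,-1,-1,-1,-1,-1]

```text
clock: 8.48
position: [609.7, 123.3, 170.5]
ee_rot: [-0.667, 0.745, -0.0, 0.002]
contact_force: [-6.9, -0.2, 4.8]
gripper_width: 27.0
grasp_force: 60.7
```

```bash
python3 st.py
```

```text
{'position': array([609.725, 123.284, 170.538]), 'contact_force': array([-6.868, -0.243,  4.778]), 'wrist_torque': array([-0.112,  0.079, -0.38 ]), 'ee_rot': array([-0.667,  0.745, -0.   ,  0.002]), 'gripper_width': np.float64(26.986)}
phi 263.68659955020865
```

Emit:
servo_tool:
  rotation:
    - [0,0,0]
    - [0,0,0]
    - [0,0,0]
    - [0,0,0]
    - [0,0,0]
    - [0,0,0]
    - [0,0,0]
  slide:
    - [-0.006,-0.05,0]
    - [-0.012,-0.1,0]
    - [-0.017,-0.15,0]
    - [-0.023,-0.2,0]
    - [-0.029,-0.25,0]
    - [-0.034,-0.3,0]
    - [-0.034,-0.3,0]
  grip: [-1,-1,-1,-1,-1,-1,-1]

```text
clock: 9.35
position: [602.6, 63.7, 170.5]
ee_rot: [-0.667, 0.745, -0.0, 0.002]
contact_force: [-8.8, 4.0, 6.2]
gripper_width: 26.7
grasp_force: 61.9
```

```bash
python3 st.py; python3 - <<'E'
from h import *
d=save('top','t4');e=save('scene','s4')
a=d['image'][165:225,190:270];b=e['image'][150:220,215:325]
r=lambda i,f:cv2.resize(i,None,fx=f,fy=f,interpolation=cv2.INTER_CUBIC)
A=r(a,5);B=r(b,4);h=max(A.shape[0],B.shape[0])
p=lambda i:np.pad(i,((0,0),(0,800-i.shape[1]),(0,0)))
cv2.imwrite('pics/c4.png',np.vstack([p(A),p(B)])[:,:,::-1]);print(A.shape,B.shape)
E
```

```text
{'position': array([602.59 ,  63.713, 170.521]), 'contact_force': array([-8.789,  4.048,  6.187]), 'wrist_torque': array([ 0.765,  0.435, -0.445]), 'ee_rot': array([-0.667,  0.745, -0.   ,  0.002]), 'gripper_width': np.float64(26.674)}
phi 263.6526353104384
(300, 400, 3) (280, 440, 3)
```

View pics/c4.png

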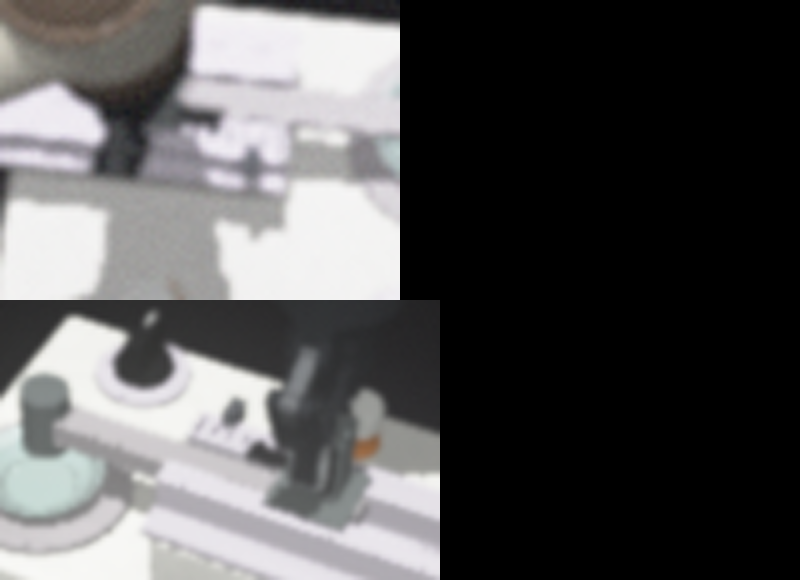

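The boom is out about 60 mm. The pointer tip is at (220,118) in the top crop and (248,452) in the scene crop, and the marker is at (252,158) and (236,408), still about 20 mm ahead. I'll measure both with profiles.

```bash
cat > prof.py <<'E'
from h import *
import sys
o=np.array([545.5,-12.]);y=-.115;R=np.array([[np.cos(y),-np.sin(y)],[np.sin(y),np.cos(y)]])
def prof(f,xs,ys,z):
    d=load(f);print(f,'z',z,'y:',*ys)
    for x in xs:
        W=np.c_[(np.c_[np.full(len(ys),x),ys]@R.T+o),np.full(len(ys),z)];p=proj(d,W).astype(np.float32)
        print(x,*cv2.remap(d['image'].max(2),p[:,0],p[:,1],cv2.INTER_LINEAR).ravel())
E
python3 - <<'E'
from prof import *
for f in('top0','scene0'):prof(f,range(22,44,4),np.arange(84,112,2),153);prof(f,range(2,24,3),np.arange(0,32,2),160)
for f in('t4','s4'):prof(f,range(22,44,4),np.arange(24,52,2),153)
E
```

```text
top0 z 153 y: 84 86 88 90 92 94 96 98 100 102 104 106 108 110
22 238 237 236 234 235 236 235 230 228 229 233 236 239 240
26 234 233 231 228 228 226 219 205 196 197 208 219 227 231
30 233 232 230 227 220 206 177 148 121 122 132 145 156 164
34 229 230 229 226 216 192 153 113 81 73 73 78 82 84
38 219 219 218 214 205 182 150 116 95 86 86 82 80 78
42 219 217 215 212 206 192 178 165 158 154 153 151 150 145
top0 z 160 y: 0 2 4 6 8 10 12 14 16 18 20 22 24 26 28 30
2 230 230 226 212 190 163 146 138 144 163 182 197 203 206 206 211
5 204 201 195 185 167 142 126 119 124 132 144 157 163 168 172 178
8 172 171 167 160 145 132 122 118 117 118 125 138 147 152 156 160
11 184 188 187 179 160 143 128 120 121 129 141 154 168 179 183 185
14 217 222 222 216 197 173 143 131 134 148 174 196 213 222 224 224
17 231 235 237 234 221 201 171 158 157 170 202 223 234 236 237 237
20 229 234 237 236 228 217 199 191 189 200 216 229 236 236 235 236
23 229 232 236 233 230 225 221 219 222 223 227 231 235 234 230 232
scene0 z 153 y: 84 86 88 90 92 94 96 98 100 102 104 106 108 110
22 232 228 225 227 229 220 207 201 218 229
[... 968 characters left out ...]
239 237 235 235 232 226 207 189
26 237 235 231 230 231 231 221 209 198 208 217 224 206 193
30 237 237 234 231 227 215 186 154 133 140 154 159 151 146
34 230 232 232 229 222 199 164 120 95 85 86 87 85 81
38 219 221 220 216 206 181 151 122 105 95 93 92 92 94
42 221 221 219 217 207 195 180 171 168 166 164 162 162 161
s4 z 153 y: 24 26 28 30 32 34 36 38 40 42 44 46 48 50
22 230 228 228 229 226 220 214 214 202 182 148 109 84 75
26 228 220 213 214 204 183 162 151 167 174 165 140 105 89
30 229 222 212 202 180 142 109 91 97 111 117 111 99 86
34 229 228 222 208 174 130 89 73 72 74 74 75 75 73
38 219 220 219 208 175 130 94 79 77 76 74 74 74 75
42 190 190 188 185 173 146 117 109 107 107 103 102 103 103
```

Emit:
servo_tool:
  rotation:
    - [0,0,0]
    - [0,0,0]
    - [0,0,0]
    - [0,0,0]
  slide:
    - [-0.004,-0.037,0]
    - [-0.008,-0.074,0]
    - [-0.013,-0.114,0]
    - [-0.013,-0.114,0]
  grip: [-1,-1,-1,-1]

```text
clock: 9.95
position: [599.9, 41.1, 170.5]
ee_rot: [-0.667, 0.745, 0.0, 0.002]
contact_force: [-9.1, 5.0, 6.3]
gripper_width: 26.8
grasp_force: 62.3
```

```bash
python3 st.py; python3 - <<'E'
from prof import *
d=save('top','t5');e=save('scene','s5')
for f in('t5','s5'):prof(f,range(2,40,3),np.arange(0,32,2),157)
a=d['image'][180:212,215:263];b=e['image'][160:195,250:300]
r=lambda i:cv2.resize(i,(400,280),interpolation=cv2.INTER_CUBIC)
cv2.imwrite('pics/c5.png',np.hstack([r(a),r(b)])[:,:,::-1])
E
```

```text
{'position': array([599.855,  41.061, 170.532]), 'contact_force': array([-9.069,  4.969,  6.293]), 'wrist_torque': array([ 0.911,  0.575, -0.448]), 'ee_rot': array([-0.667,  0.745,  0.   ,  0.002]), 'gripper_width': np.float64(26.821)}
phi 263.65239631340194
t5 z 157 y: 0 2 4 6 8 10 12 14 16 18 20 22 24 26 28 30
2 233 234 231 219 199 171 149 135 130 134 141 148 152 155 157 156
5 211 209 205 193 175 151 131 115 109 112 122 136 146 153 156 157
8 175 176 174 166 149 134 120 104 98 100 110 124 135 144 148 150
11 184 187 187 179 162 143 124 110 101 96 103 114 127 139 143 143
14 217 223 223 217 197 173 144 127 116 110 118 128 140 148 149 147
17 233 237 238 236 223 203 171 153 143 144 155 164 167 164 160 154
20 232 237 240 239 231 218 196 179 169 175 190 201 201 191 176 163
23 232 236 239 237 231 220 202 186 173 185 203 224 225 215 197 173
26 231 235 238 236 230 217 194 170 150 161 183 210 217 213 197 169
29 229 233 236 235 229 211 180 145 120 120 134 157 171 173 157 137
32 226 230 233 232 228 204 171 129 100 85 84 98 106 109 102 95
35 221 225 225 223 217 195 164 123 93 74 67 68 71 75 74 73
[... 181 characters left out ...]
223 178 129 88 66 67 70 72 73 72 69 66 63 60 59
8 243 236 216 173 116 82 65 65 67 69 69 68 65 63 60 59
11 243 242 233 200 149 95 72 64 63 65 65 65 64 63 61 60
14 243 242 235 217 166 117 83 67 63 63 63 63 63 62 62 62
17 242 242 237 219 181 131 97 77 68 63 62 62 62 63 62 63
20 237 237 236 229 196 152 113 91 80 72 66 63 63 64 64 64
23 228 231 232 228 210 174 134 111 104 97 83 73 69 67 67 66
26 218 223 229 230 219 186 151 125 130 125 114 97 86 81 76 73
29 209 218 226 225 212 183 150 127 125 139 130 120 114 107 92 87
32 206 213 224 225 203 168 129 107 100 105 111 115 121 119 108 95
35 204 213 224 224 204 162 117 88 79 78 81 89 99 101 93 88
38 210 215 225 227 210 169 124 84 73 71 71 72 76 79 77 74
```

View pics/c5.png

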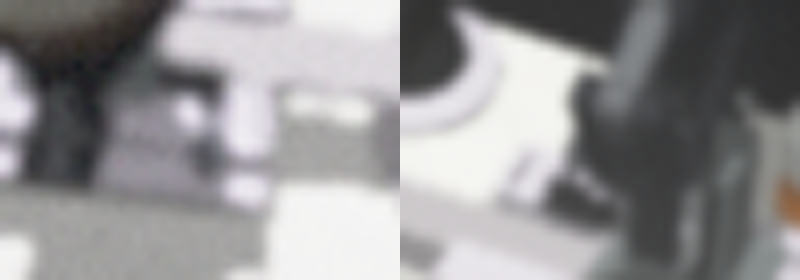

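The marker is hidden by the fingers in the scene view. The top view shows the pointer tip about level with it, within 1–3 mm. I'll cross-check with depth on the home pictures.

```bash
python3 - <<'E'
from prof import *
for f in('top0','scene0'):
    d=load(f);P=cloud(d);L=(P[...,:2]-o)@R;x,y,z=L[...,0],L[...,1],P[...,2]
    for n,m in dict(marker=(z>154.5)&(x<26)&(x>0)&(y>-10)&(y<40),grip=(z>196)&(z<212)&(abs(x-50)<25)&(abs(y-142)<30),ptr=(z>152)&(z<158)&(x<34)&(x>20)&(y>85)&(y<112),head=(z>154)&(z<166)&(abs(x-50)<22)&(abs(y+35)<25)).items():
        if m.sum(): print(f,n,m.sum(),'mean',x[m].mean().round(1),y[m].mean().round(1),z[m].mean().round(1),'mid y',((y[m].min()+y[m].max())/2).round(1),'y',y[m].min().round(1),y[m].max().round(1))
E
```

```text
top0 marker 20 mean 11.0 14.1 158.0 mid y 13.9 y 9.5 18.2
top0 grip 119 mean 48.5 143.0 202.5 mid y 143.6 y 128.4 158.9
top0 ptr 11 mean 29.7 97.5 153.4 mid y 99.4 y 90.2 108.7
top0 head 87 mean 48.3 -36.0 158.3 mid y -36.1 y -50.0 -22.1
scene0 marker 31 mean 16.3 13.6 159.2 mid y 13.4 y 8.2 18.6
scene0 grip 177 mean 55.2 143.3 203.4 mid y 143.0 y 128.2 157.8
scene0 ptr 11 mean 29.1 99.7 153.5 mid y 100.5 y 90.0 110.9
scene0 head 109 mean 53.7 -36.6 160.0 mid y -36.9 y -52.1 -21.7
```

Both depth views agree: needed travel = (grip y − 45) − marker y ≈ 84.5 mm. Travel now is about 82.8 mm, so I pull 1.7 mm more.

Emit:
servo_tool:
  rotation:
    - [0,0,0]
    - [0,0,0]
    - [0,0,0]
    - [0,0,0]
  slide:
    - [-0.001,-0.0085,0]
    - [-0.001,-0.0085,0]
    - [-0.001,-0.0085,0]
    - [-0.001,-0.0085,0]
  grip: [-1,-1,-1,-1]

```text
clock: 10.55
position: [599.7, 39.8, 170.5]
ee_rot: [-0.667, 0.745, 0.0, 0.002]
contact_force: [-9.0, 4.0, 6.1]
gripper_width: 27.0
grasp_force: 62.3
```

```bash
python3 st.py; python3 - <<'E'
from prof import *
save('top','t6');save('scene','s6')
for f in('t4','s4','t6','s6'):
    d=load(f);P=cloud(d);L=(P[...,:2]-o)@R;x,y,z=L[...,0],L[...,1],P[...,2]
    t={'4':60,'6':84.5}[f[1]]
    m=(z>154)&(z<166)&(abs(x-50)<22)&(abs(y+36+t)<25);k=(z>154.5)&(z<162)&(x<26)&(x>0)&(y>-10)&(y<20)
    print(f,m.sum(),'head',y[m].mean().round(1),((y[m].min()+y[m].max())/2).round(1),'marker',k.sum(),y[k].mean().round(1),y[k].min().round(1))
E
```

```text
{'position': array([599.69 ,  39.77 , 170.515]), 'contact_force': array([-8.979,  3.973,  6.116]), 'wrist_torque': array([ 0.906,  0.577, -0.455]), 'ee_rot': array([-0.667,  0.745,  0.   ,  0.002]), 'gripper_width': np.float64(27.034)}
phi 263.6778752702019
t4 88 head -96.1 -96.7 marker 18 13.8 9.5
s4 106 head -95.8 -96.1 marker 30 13.2 8.5
t6 87 head -120.1 -120.5 marker 18 14.1 9.4
s6 108 head -119.7 -121.6 marker 6 11.2 8.4
```

```bash
python3 -c "
from bench import job_done
print(job_done())"
```

```text
the job is handed in; nothing more can be done
None
```

I handed the job in with the knob turned back to its zero stop and the boom held at about 84 mm of travel; I measured the marker at about 84.5 mm, good to roughly 1 mm. The marker did not move, and I saw no contact with the dish, jar or beaker; the other glassware was not re-checked.

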